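Snap the cover onto the coil heater box

TASK

Close the open white coil heater box: pick up its blue cover by the black handle bar, set it squarely on the box (long side along long side, either way round) and press it straight down until both clip arms have snapped under the box's rim and the cover lies fully home and level. Then let go, and leave the other things on the worktop where they are.

Things in the scene. Friction and masses are not known exactly. Their poses are not given: they have to be found in the camera images.
- housing_top (a point): Open white heater box, screwed down, 104 mm long (own x), 68 mm wide (y), 55 mm high, walls 4 mm, a wound coil inside; a grey rim runs round the outside (116 mm over its ends in x, 76 mm in y; its top 17 mm, its underside 22 mm below the box's top edge). This point: centre of the open mouth, level with the top edge, 55 mm above the worktop; z up.
- cover_grip (a point): Loose cover, about 0.17 kg: blue plate 126 mm long (own x), 74 mm wide (y), 5 mm thick; on it a black handle bar 70 mm long (x), 16 mm wide (y), 26 mm high; it stands upright on a clip arm at each end (x). This point: middle of the handle bar, 58 mm above the arms' feet, 13 mm above the plate's top face, 18 mm above its underside; z up. Fully home it lies 18 mm straight above housing_top.
- cover: The same loose cover as a whole; this point: on its centre line, level with the feet of its clip arms (58 mm below cover_grip); same axes as cover_grip.
- clip_a (a joint): Outward swing (rad) of the black sprung clip arm, 30 mm wide, reaching 40 mm below the plate, at the cover's +x end: 0 at rest, about 0.12 while its hook rides over the rim, back to 0 when it has snapped under. The two hooks meet the rim about 13 mm above home and resist with up to about 12 N together; once snapped they hold the cover, with 1.5 mm of play upward.
- clip_b (a joint): The same for the clip arm at the cover's -x end. Between the arms, two bevelled tongues under the plate, 80 mm long (x), 55 mm over their outsides (y), reach 14 mm down and enter the box's 60 mm wide mouth with 2.5 mm of play each side.
- fuse_box: Bystander: small yellow paper box 42x62x22 mm; origin at the centre of its underside.
- tape_roll: Bystander: roll of black tape 56 mm across, 19 mm high; origin at the centre of its underside.
- spare_knob: Bystander: blue round knob 57 mm across, 51 mm high; origin at the centre of its underside.
- coil_spare: Bystander: black bobbin with white winding, 64 mm long, 25 mm thick, lying; origin under its centre.
- beaker: Bystander: glass beaker 54 mm across, 70 mm high; origin at the centre of its underside.
There are look-alikes about, which are no part of the job. Of the things shaped like the cover, the blue one is meant.

How it is judged (in metres and radians):
On the way:
1. the robot itself presses the cover down (not dropped on): while both clip hooks are spread by the rim, the robot is in contact with the cover (value of joint each of clip_a, clip_b above 0.06 rad and horizontal distance between cover_grip and housing_top below 0.01 m and z of cover_grip in the frame of housing_top below 0.033 m and contact force between any of the fingers, the arm and cover above 1 N), for 0.02 s.
At the end, for the whole second after the job is handed in: The cover sits on the box, its handle's middle 15.5 to 20.5 mm above the box's mouth (home is 18), within 6 mm of the mouth's centre sideways, within 0.09 rad of the box's direction (either way round), level within 0.035 rad, and both clip arms have swung back under the rim (below 0.05 rad) (z of cover_grip in the frame of housing_top between 0.0155 and 0.0205 m and horizontal distance between cover_grip and housing_top below 0.006 m and angle between the x axis of cover_grip and the x axis of housing_top, either way round below 0.09 rad and angle between cover_grip's own z axis and vertical below 0.035 rad and value of joint each of clip_a, clip_b below 0.05 rad); the robot touches nothing.
It fails at once if a bystander (fuse box, tape, knob, spare coil or beaker) is moved by more than 3 cm (distance of any of fuse_box, tape_roll, spare_knob, coil_spare, beaker from where it was at the start of the episode above 0.03 m).
It also fails if it takes over 48 s, if anything falls off the work surface, if the arm or the gripper's body presses on something with over 40 N, if the wrist force passes 120 N, or if a joint passes its speed limit or range.

ROBOT

A 6-joint arm with a two-finger parallel gripper is mounted at the origin on a cart in front of the work surface, level with it; the furniture and walls round the work are solid. World frame = base frame: x ahead of the robot, y to its left, z up, the work surface at z = 0. Lengths are in mm, angles in rad, forces in N, time in s.
With the tool pointing down it reaches from about 425 to 1125 mm from the base axis. Payload 14.9 kg.
Tool frame: the origin (TCP) lies midway between the tips of the shut fingers; the grasp point (between the pads) lies 19 mm behind it (env.tcp_to_grasp is the z of the grasp point in the tool frame, in mm); z points along the fingers, x is the direction in which the jaws open and shut, and the axes are right-handed (so a half turn about z gives the same grasp; the last joint's range is limited). The gripper opens to 91 mm and grips with 3 to 60 N. Pads are 32 mm wide; open, the fingers measure 118 mm over their backs; the gripper's body (76 mm by 178 mm) begins 60 mm behind the grasp point.
Start: joints at [-1.272, 0.379, 1.734, -0, 1.028, -0.033], TCP at [228.018, -661.835, 213.932] pointing down, gripper open.
Joint ranges: [-2.77, 2.77], [-0.74, 2.19], [0, 2.66], [-1.06, 4.2], [0.31, 2.87], [-3.08, 3.08]. Speed limits (rad/s): [1.89, 1.89, 2.39, 3.14, 3.14, 3.14].

INTERFACE

Orientations are given as a unit quaternion [x, y, z, w].
In Python, from station import env gives the robot as it stands. The module is installed in compiled form; this text tells all that it offers.
- The arm moves only by the tool drive_tool, never from a script. Its argument "motion" is a list of rows, each a list of 5 numbers: the shift along the tool's x, y, z in mm, then the turn about the tool's z in rad, then the opening, from 0 (shut) to 1 (fully open). A call has 1 to 8 rows; each row shifts and turns the commanded pose from where the row before left it, along the tool's axes as they then stand; what a row does not reach is not made up. A row lasts 1/8 s, in which the tool goes at most 62.5 mm and 10.7 degrees, less where a joint would pass 70% of its speed; a pose out of reach is approached as far as the arm can. A call is refused whole if a number of a shift passes 62.5 or a number of a turn 0.188, either way. A call with a gripper value outside its range is refused whole. The fingers move at their own pace and stop on an object; "squeeze" is the grip in N (left out, the last holds). Time passes only in rows, so rows that do not move let the fingers close. It gives the time, the measured TCP pose, the force and the opening at its end, in the units of the state.
- env.sense(): the state, without advancing time (a new reading comes with each control period).
- env.camera(name): name is "scene" or "top"; returns a dict with "img" (400x640x3 uint8, blue, green, red), "depth" (400x640 float32, mm along the optical axis (not along the pixel's ray), 0 where there is no reading), "camera_matrix" (3x3 intrinsics, pixels), "rvec" (rotation vector, rad) and "tvec" (3), from world to camera coordinates, as OpenCV has them. Camera axes: x right, y down, z forward; pixel columns grow to the right and rows downward; lengths in mm; the calibration is good to about 2 mm. A picture is of the moment at which its call begins.
- env.job_done(): hands the job in, once; it reports no verdict.
The state is a dict: "t": time; "joint_positions": joint angles; "qvel": joint speeds; "joint_torque": joint torques, N m; "eef_pos": TCP position; "tcp_rot": TCP orientation; "contact_force": force on the tool from outside, world axes, zero at the start; "wrist_torque": the same for the moment, N m; "opening": finger opening in mm.
Only numpy, scipy, OpenCV 4.12 (cv2) and the standard library are available. Lean on these libraries where they do the work, as an engineer would, in place of code of your own. Each camera call takes 0.05 s, during which the arm holds its last target. There are 200 camera calls.

## Working session

There is one attempt and no reset: what is moved stays moved. The work goes in short steps, Python scripts to look and compute and a tool call to move; the robot and the scene stay as the last step left them, time stands still between calls to the robot, and variables do not carry over. Pictures are saved under pics/ and viewed, about 8 in all and at most 12, crops included, and the job is handed in when it is done.

Besides the shell and the picture viewer there is one more tool, called after ">>>" by a JSON object that holds its "api" and its "payload", one argument or row to a line. drive_tool: Moves the arm, as the interface text tells. Its arguments: {"type":"object","properties":{"motion":{"type":"array"},"squeeze":{"type":"number"}},"required":["motion"]}

```bash
mkdir -p pics
cat > h.py <<'E'
import numpy as np, cv2
from station import env
def cloud(c):
    K=np.array(c["camera_matrix"]);R=cv2.Rodrigues(np.array(c["rvec"],float))[0];t=np.array(c["tvec"],float).ravel()
    d=c["depth"];v,u=np.indices(d.shape)
    P=np.stack([(u-K[0,2])/K[0,0]*d,(v-K[1,2])/K[1,1]*d,d],-1)
    W=(P-t)@R
    W[d==0]=np.nan
    return W
E
python3 - <<'E'
from h import *
for n in("top","scene"):
    c=env.camera(n);cv2.imwrite(f"pics/{n}0.png",c["img"]);np.save(f"{n}_W.npy",cloud(c));np.save(f"{n}_I.npy",c["img"])
    R=cv2.Rodrigues(np.array(c["rvec"],float))[0];print(n,-R.T@np.array(c["tvec"]).ravel(),c["camera_matrix"],R[2])
print(env.sense(),env.tcp_to_grasp)
E
```

```text
top [445.98678171 217.08060095 888.67829865] [[382.31213727   0.         324.0359588 ]
 [  0.         382.31213727 201.91512963]
 [  0.           0.           1.        ]] [ 0.22824906  0.02610918 -0.97325263]
scene [434.32043243 723.31824419 757.94390251] [[465.43937367   0.         328.24752362]
 [  0.         465.43937367 204.54063774]
 [  0.           0.           1.        ]] [ 0.20387701 -0.55744874 -0.80478884]
{'t': 0.1, 'joint_positions': array([-1.27231555e+00,  3.79315782e-01,  1.73471482e+00,  4.79275400e-06,
        1.02849644e+00, -3.32629888e-02]), 'qvel': array([-0.00036622, -0.00119255, -0.00182836, -0.00080099,  0.00148251,
       -0.00017979]), 'joint_torque': array([ 8.92373100e-04, -7.65037966e+01, -4.35294735e+01,  6.52546738e-02,
        3.98535503e-02, -4.38637500e-07]), 'eef_pos': array([ 227.9027057 , -661.49464845,  213.38579884]), 'tcp_rot': array([ 8.14152805e-01, -5.80650490e-01, -3.69888733e-04, -2.85405543e-04]), 'contact_force': array([-0.01780057, -0.20530708,  1.26795879]), 'wrist_torque': array([-0.00916766,  0.03767091,  0.01883703]), 'opening': 91.24266430847973} -18.8
```

View pics/top0.png

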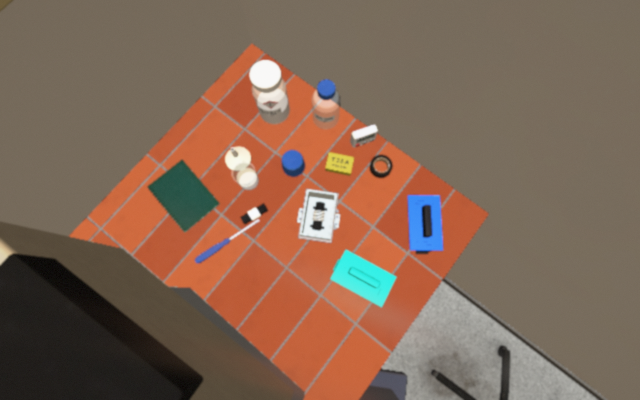

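View pics/scene0.png

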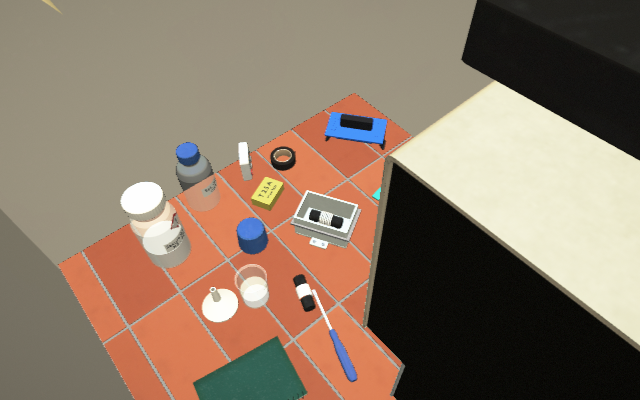

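The top view shows the blue cover at (425,222), its handle at (427,221), and the box mouth at (320,215). The bystanders lie above the box. The scene view shows the cover at (356,127) and the box at (325,217), with a tall cabinet on the right.

```bash
cat > m.py <<'E'
from h import *
def rect(P):
    (c,s,a)=cv2.minAreaRect(P[:,:2].astype(np.float32)); b=cv2.boxPoints((c,s,a))
    e=b[1]-b[0]; f=b[2]-b[1]; l=e if np.hypot(*e)>np.hypot(*f) else f
    return np.round(c,1),np.round(sorted(s),1),round(float(np.arctan2(l[1],l[0])),3)
def rep(n,name,m,W):
    P=W[m]; P=P[np.isfinite(P).all(1)]
    if len(P)<5: print(n,name,len(P)); return
    print(n,name,len(P),"med",np.round(np.median(P,0),1),"z5-95",np.round(np.percentile(P[:,2],[5,95]),1),*rect(P))
E
python3 - <<'E'
from m import *
for n,rc,rb in(("top",(185,262,400,450),(180,250,290,350)),("scene",(105,155,318,395),(185,250,285,365))):
    W=np.load(n+"_W.npy");I=np.load(n+"_I.npy");H=cv2.cvtColor(I,cv2.COLOR_BGR2HSV)
    def win(r): 
        m=np.zeros(I.shape[:2],bool);m[r[0]:r[1],r[2]:r[3]]=1;return m
    z=W[...,2]
    blue=(H[...,0]>100)&(H[...,0]<125)&(H[...,1]>150)&(H[...,2]>90)&win(rc)
    blk=(H[...,2]<60)&win(rc)
    rep(n,"plate",blue&(abs(z-42)<8),W); rep(n,"blueall",blue,W); rep(n,"blk",blk,W); rep(n,"handle",blk&(z>58),W)
    g=(H[...,1]<60)&win(rb)
    rep(n,"boxtop",g&(abs(z-55)<4),W); rep(n,"rim",g&(abs(z-36)<5),W); 
    rep(n,"table",(H[...,0]<12)&(H[...,1]>150)&(abs(z)<15)&win((100,300,150,450)),W)
    # all heights map
    print(n, "tall objs: finite z max over window", np.nanpercentile(z,[50,90,99,100]))
W=np.load("top_W.npy")
for nm,p in dict(knob=(162,292),fuse=(163,340),tape=(166,371),bottle=(88,326),jar=(75,265),coil=(214,255),beaker=(180,247),teal=(277,363),white=(132,364),furn=(260,20),beige=(260,120),black=(340,60),corner=(395,290)).items(): print(nm,np.round(W[p]))
E
```

```text
top plate 1393 med [625.8  15.3  44.8] z5-95 [42.1 47.3] [630.1   9.5] [ 70.7 123. ] 0.136
top blueall 1483 med [625.7  13.6  44.9] z5-95 [42.  50.1] [630.1   9.5] [ 70.7 123. ] 0.136
top blk 192 med [627.9  12.3  69.7] z5-95 [33.3 72.5] [613.7   6. ] [20.6 92.5] 0.12
top handle 177 med [629.8  12.4  70. ] z5-95 [59.9 72.5] [628.1  11.1] [10.7 62.7] 0.133
top boxtop 270 med [612.3 247.4  54.3] z5-95 [52.1 57. ] [614.9 248. ] [ 67.9 104.4] -0.006
top rim 510 med [607.8 248.   37.2] z5-95 [32.8 40.1] [614.5 248.1] [ 75.6 115.6] -0.004
top table 32979 med [626. 339.  -1.] z5-95 [-3.6  1.6] [667.4 306.9] [494.1 732.2] -1.429
top tall objs: finite z max over window [111.26844032 519.24446553 609.25675557 611.36482827]
scene plate 978 med [622.   25.8  44.8] z5-95 [42.4 47. ] [628.5  12.2] [ 76.4 125.5] 0.131
scene blueall 1006 med [621.2  25.7  44.8] z5-95 [42.2 47.2] [628.5  12.2] [ 76.4 125.5] 0.131
scene blk 386 med [627.2  17.   63.4] z5-95 [11.  71.8] [627.8  18.5] [ 27.9 129.9] 0.222
scene handle 252 med [628.   16.4  68.9] z5-95 [59.2 72.2] [628.8  13.4] [16.3 66.3] 0.154
scene boxtop 443 med [612.4 255.2  54.5] z5-95 [51.8 56.8] [612.  251.2] [ 70.9 104.7] -0.007
scene rim 825 med [607.1 257.   37.5] z5-95 [32.3 40.4] [612.2 252.7] [ 75.5 115.6] 0.003
scene table 20313 med [ 6.946e+02  2.796e+02 -3.000e-01] z5-95 [-2.6  1.9] [722.6 184.1] [437.2 617.5] -1.537
scene tall objs: finite z max over window [244.6026933  557.26071595 609.54744184 611.20116476]
knob [726. 326.  50.]
fuse [750. 216.  20.]
tape [753. 142.  20.]
bottle [867. 268. 151.]
jar [868. 398. 169.]
coil [598. 394.  21.]
beaker [674. 426.  29.]
teal [489. 135.  70.]
white [818. 171.  64.]
furn [437. 436. 609.]
beige [449. 499. 354.]
black [389. 391. 609.]
corner [307. 240. 329.]
```

Run:
```python
from h import *
W=np.concatenate([np.load(n+"_W.npy").reshape(-1,3) for n in("top","scene")]);W=W[np.isfinite(W).all(1)]
print("max z per 100mm cell; rows x from -100, cols y from -800 to 1000")
print("      ",*[f"{y:5d}" for y in range(-800,1000,100)])
for x in range(-300,1300,100):
    r=[]
    for y in range(-800,1000,100):
        P=W[(W[:,0]>=x)&(W[:,0]<x+100)&(W[:,1]>=y)&(W[:,1]<y+100)]
        r.append(f"{P[:,2].max():5.0f}" if len(P)>3 else "    .")
    print(f"{x:5d} ",*r)
m=W[:,2]>300;P=W[m&(W[:,0]<700)];print(P.min(0),P.max(0))
for lo,hi in((80,300),(300,370),(370,560),(560,620)):
    P=W[(W[:,2]>lo)&(W[:,2]<hi)&(W[:,0]<780)];print(lo,hi,len(P),P.min(0).round(),P.max(0).round())
```

```text
max z per 100mm cell; rows x from -100, cols y from -800 to 1000
        -800  -700  -600  -500  -400  -300  -200  -100     0   100   200   300   400   500   600   700   800   900
 -300      .     .     .     .     .     .     .     .     .     .     .     .     .     .     .     .     .     .
 -200      .     .     .     .     .     .     .     .     .     .     .     .     .     .     .     .     .     .
 -100      .     .     .     .     .     .     .     .     .     .     .     .     .     .     .     .     .     .
    0      .     .     .  -892  -890  -888  -792     .     .     .     .     .     .     .     .     .     .     .
  100   -886  -887  -764  -773  -787  -856  -620  -559  -538     .     .     .     .     .     .     .     .     .
  200   -887  -815  -781  -886  -888  -887  -885     .     4     5   127    80     .     .     .     .     .     .
  300   -267  -207  -811  -885  -886  -886  -890     .     4     5   608   611   611   577   559     .     .     .
  400      .  -138    81    95  -889  -885     .     4    70    74    45   611   611   559     4     3   197     .

[... 505 characters left out ...]
  .     .     .     .   432   459   171   309     .     .     .     .
 1000      .     .     .     .     .     .     .     .     .     .     .   398   376   213     .     .     .     .
 1100      .     .     .     .     .     .     .     .     .     .     .     .     .     .     .     .     .     .
 1200      .     .     .     .     .     .     .     .     .     .     .     .     .     .     .     .     .     .
[ 305.07020757 -261.17389193  300.01625941] [699.99849224 765.17048798 611.36482827]
80 300 40363 [ 241. -510.   80.] [780. 827. 300.]
300 370 18823 [ 305. -261.  300.] [780. 765. 370.]
370 560 100579 [ 312. -207.  370.] [780. 728. 560.]
560 620 40132 [331. -58. 560.] [770. 576. 611.]
```

Run:
```python
from h import *
W=np.concatenate([np.load(n+"_W.npy").reshape(-1,3) for n in("top","scene")]);W=W[np.isfinite(W).all(1)&(W[:,2]>-1000)]
W=W[np.argsort(W[:,2])]
s=0.5 # px/mm ; up = +x, left=+y
im=np.zeros((650,800,3),np.uint8)
u=(( 750-W[:,1])*s).astype(int); v=((1150-W[:,0])*s).astype(int)
ok=(u>=0)&(u<799)&(v>=0)&(v<649)
col=cv2.applyColorMap(np.clip((W[:,2]+50)/700*255,0,255).astype(np.uint8)[:,None],cv2.COLORMAP_JET)[:,0]
col[W[:,2]<-20]=(60,60,60)
for d in(0,1):
  for e in(0,1): im[v[ok]+d,u[ok]+e]=col[ok]
for k in range(0,1200,100):
    cv2.line(im,(0,int((1150-k)*s)),(799,int((1150-k)*s)),(255,255,255),1);cv2.putText(im,f"x{k}",(2,int((1150-k)*s)-2),0,.4,(255,255,255),1)
for k in range(-800,800,100):
    cv2.line(im,(int((750-k)*s),0),(int((750-k)*s),649),(255,255,255),1);cv2.putText(im,f"y{k}",(int((750-k)*s)+2,590),0,.35,(255,255,255),1)
cv2.imwrite("pics/map.png",im[:600])
```

```text
(no output)
```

View pics/map.png

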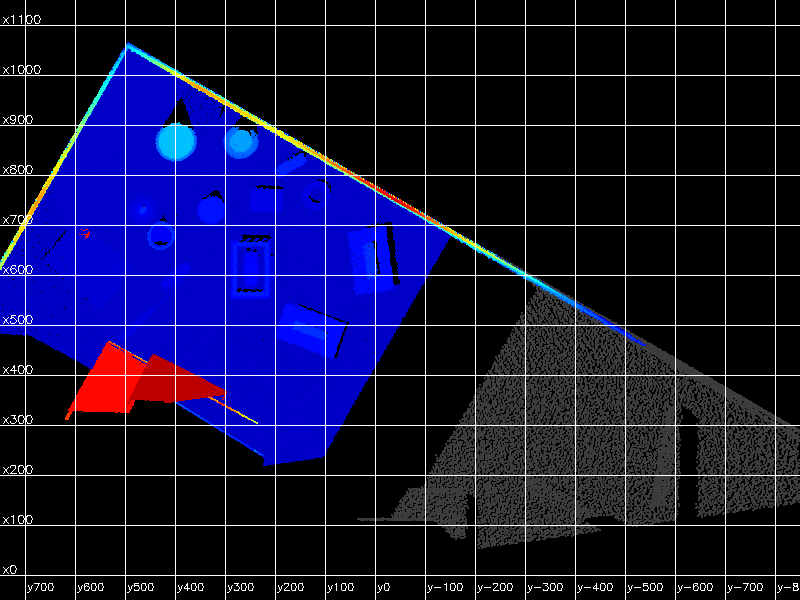

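Map: the back wall runs along 0.866x−0.5y≈668, and the start and the cover are both about 130 mm inside it. The cabinet is at lower left. I need its end nearest the arm's path.

Run:
```python
from h import *
W=np.load("scene_W.npy")
for p in [(100,500),(150,450),(200,500),(300,600),(160,395),(95,490),(120,560),(150,638),(100,550),(60,470),(20,500),(50,600),(250,500),(170,400),(300,380),(350,420),(5,480)]: print("s",p,W[p].round())
W=np.load("top_W.npy")
for p in [(225,5),(235,100),(250,150),(280,175),(290,195),(320,230),(350,260),(395,300),(395,250),(380,150),(270,10),(330,110),(395,200),(350,100),(395,5)]: print("t",p,W[p].round())
```

```text
s (100, 500) [409. 468. 556.]
s (150, 450) [431. 523. 557.]
s (200, 500) [399. 551. 557.]
s (300, 600) [348. 595. 558.]
s (160, 395) [460. 540. 555.]
s (95, 490) [416. 467. 557.]
s (120, 560) [372. 475. 556.]
s (150, 638) [335. 502. 570.]
s (100, 550) [383. 477. 571.]
s (60, 470) [434. 450. 568.]
s (20, 500) [424. 455. 602.]
s (50, 600) [372. 479. 609.]
s (250, 500) [393. 575. 546.]
s (170, 400) [456. 538. 546.]
s (300, 380) [453. 541. 373.]
s (350, 420) [408. 566. 354.]
s (5, 480) [437. 448. 605.]
t (225, 5) [465. 529. 522.]
t (235, 100) [501. 748.  -2.]
t (250, 150) [484. 623.   1.]
t (280, 175) [425. 551.  -1.]
t (290, 195) [410. 501.  -1.]
t (320, 230) [358. 409.   2.]
t (350, 260) [305. 333.  -2.]
t (395, 300) [244. 231.  64.]
t (395, 250) [327. 278. 436.]
t (380, 150) [372. 323. 609.]
t (270, 10) [430. 440. 610.]
t (330, 110) [399. 360. 606.]
t (395, 200) [345. 309. 525.]
t (350, 100) [386. 362. 609.]
t (395, 5) [350. 417. 609.]
```

>>> {"api": "drive_tool", "payload": {
  "motion": [
    [-20, -20, 0, 0, 1],
    [-35, -35, 0, 0, 1],
    [-40, -40, 0, 0, 1],
    [-40, -40, 0, 0, 1],
    [-40, -40, 0, 0, 1],
    [-40, -40, 0, 0, 1],
    [-35, -35, 0, 0, 1],
    [-30, -30, 0, 0, 1]
  ],
  "squeeze": 40
}}

```text
t: 1.1
eef_pos: [402.0, -304.1, 213.8]
tcp_rot: [0.814, -0.58, -0.0, -0.0]
contact_force: [0.7, 0.2, 0.4]
opening: 91.4
```

```bash
cat > go.py <<'E'
import sys
from h import *
from scipy.spatial.transform import Rotation as Ro
def to(x,y,z,yawx):
    s=env.sense();R=Ro.from_quat(s["tcp_rot"]).as_matrix();d=R.T@(np.array([x,y,z])-s["eef_pos"])
    cur=np.arctan2(R[1,0],R[0,0]);dy=-((yawx-cur+np.pi/2)%np.pi-np.pi/2)
    print("t",s["t"],"pos",s["eef_pos"].round(1),"yawx",cur.round(3),"tilt",R[2,2].round(5),"q",s["joint_positions"].round(2),"F",s["contact_force"].round(1),"open",round(s["opening"],1),"\nd tool",d.round(1),"turn",dy.round(3))
if __name__=="__main__": to(*map(float,sys.argv[1:]))
E
python3 go.py 628.8 11.8 200 1.705
```

```text
t 1.1 pos [ 402.  -304.1  213.8] yawx -1.239 tilt -1.0 q [-0.69  0.07  2.13  0.    0.95  0.54] F [0.7 0.2 0.4] open 91.4 
d tool [-224.6 -317.5   13.9] turn 0.198
```

>>> {"api": "drive_tool", "payload": {
  "motion": [
    [-25, -35, 0, 0, 1],
    [-30, -43, 0, 0, 1],
    [-35, -50, 0, 0, 1],
    [-35, -50, 10, 0, 1],
    [-35, -50, 10, 0, 1],
    [-35, -49, 10, 0, 1],
    [-30, -40, 10, 0.1, 1],
    [0, 0, 10, 0.098, 1]
  ]
}}

```text
t: 2.1
eef_pos: [629.2, 12.8, 163.2]
tcp_rot: [0.753, -0.658, -0.0, -0.0]
contact_force: [-0.5, -1.2, 0.1]
opening: 91.2
```

```bash
python3 go.py 628.8 11.8 39 1.705
```

```text
t 2.1 pos [629.2  12.8 163.2] yawx -1.437 tilt -1.0 q [-0.02  0.33  1.9   0.    0.9   1.42] F [-0.5 -1.2  0.1] open 91.2 
d tool [  0.9   0.6 124.2] turn -0.001
```

>>> {"api": "drive_tool", "payload": {
  "motion": [
    [1, 0.5, 25, 0, 1],
    [0, 0, 35, 0, 1],
    [0, 0, 30, 0, 1],
    [0, 0, 17, 0, 1],
    [0, 0, 7, 0, 1],
    [0, 0, 0, 0, 1]
  ]
}}

```text
t: 2.85
eef_pos: [627.8, 9.0, 50.2]
tcp_rot: [0.753, -0.658, 0.0, -0.0]
contact_force: [0.5, 0.2, 0.8]
opening: 91.5
```

```bash
cat > look.py <<'E'
import sys
from h import *
a=sys.argv; ims=[]
for i,(n,r) in enumerate((("top",a[2]),("scene",a[3]))):
    c=env.camera(n);np.save(f"{n}_W.npy",cloud(c));np.save(f"{n}_I.npy",c["img"])
    y,x=map(int,r.split(","));ims.append(cv2.resize(c["img"][y:y+100,x:x+130],None,fx=3,fy=3,interpolation=cv2.INTER_CUBIC))
cv2.imwrite(f"pics/{a[1]}.png",np.hstack(ims))
E
python3 look.py grasp 170,350 70,300; python3 go.py 628.8 11.8 48 1.705
```

```text
t 2.95 pos [628.3   9.   50.9] yawx -1.437 tilt -1.0 q [-0.02  0.5   1.93  0.    0.71  1.41] F [-0.9 -0.9  0.1] open 91.2 
d tool [-2.7 -0.9  2.9] turn -0.0
```

View pics/grasp.png

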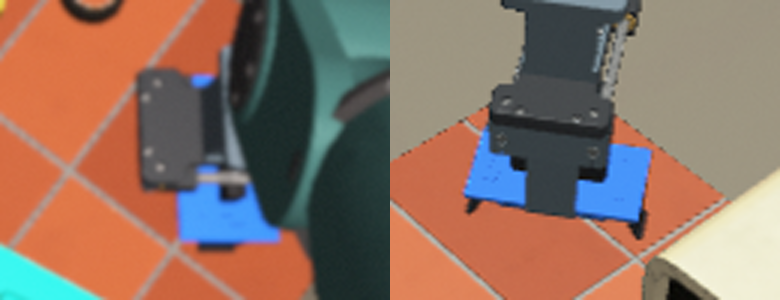

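The fingers straddle the handle bar with the plate clear below, so I close.

>>> {"api": "drive_tool", "payload": {
  "motion": [
    [-2, 0, 2, 0, 1],
    [0, 0, 0, 0, 0],
    [0, 0, 0, 0, 0],
    [0, 0, 0, 0, 0],
    [0, 0, 0, 0, 0],
    [0, 0, 0, 0, 0],
    [0, 0, 0, 0, 0]
  ],
  "squeeze": 45
}}

```text
t: 3.82
eef_pos: [627.3, 11.0, 47.9]
tcp_rot: [0.753, -0.658, -0.0, 0.0]
contact_force: [-0.3, 0.1, -0.1]
opening: 34.1
```

```bash
python3 go.py 628.8 11.8 170 1.705
```

```text
t 3.825 pos [627.3  11.   47.9] yawx -1.437 tilt -1.0 q [-0.02  0.5   1.93  0.    0.71  1.42] F [-0.3  0.1 -0.1] open 34.1 
d tool [  -0.6   -1.6 -122.1] turn -0.0
```

>>> {"api": "drive_tool", "payload": {
  "motion": [
    [0, 0, 0, 0, 0],
    [0, 0, 0, 0, 0],
    [0, 0, 0, 0, 0],
    [0, 0, 0, 0, 0],
    [0, 0, 0, 0, 0]
  ]
}}

```text
t: 4.45
eef_pos: [627.3, 11.0, 47.9]
tcp_rot: [0.753, -0.658, 0.0, 0.0]
contact_force: [0.6, -0.7, -1.3]
opening: 15.6
```

```bash
python3 go.py 628.8 11.8 170 1.705
```

```text
t 4.45 pos [627.3  11.   47.9] yawx -1.437 tilt -1.0 q [-0.02  0.5   1.93 -0.    0.71  1.42] F [ 0.6 -0.7 -1.3] open 15.6 
d tool [  -0.6   -1.6 -122.1] turn -0.0
```

Held at 15.6 mm (bar 16 mm). I lift and carry it over the box.

>>> {"api": "drive_tool", "payload": {
  "motion": [
    [0, 0, -10, 0, 0],
    [0, 0, -20, 0, 0],
    [0, 0, -30, 0, 0],
    [0, 0, -25, 0, 0],
    [0, 0, -15, 0, 0],
    [0, 0, 0, 0.07, 0],
    [0, 0, 0, 0.067, 0],
    [0, 0, 0, 0, 0]
  ]
}}

```text
t: 5.45
eef_pos: [627.2, 11.0, 148.3]
tcp_rot: [-0.706, 0.708, -0.0, 0.0]
contact_force: [1.2, 0.8, -1.5]
opening: 15.6
```

```bash
python3 go.py 612 249.5 148 1.568
```

```text
t 5.45 pos [627.2  11.  148.3] yawx -1.574 tilt -1.0 q [-0.02  0.35  1.91  0.    0.88  1.55] F [ 1.2  0.8 -1.5] open 15.6 
d tool [-238.4   15.9    0.3] turn -0.0
```

>>> {"api": "drive_tool", "payload": {
  "motion": [
    [-15, 1, 0, 0, 0],
    [-30, 2, 0, 0, 0],
    [-40, 3, 0, 0, 0],
    [-45, 3, 0, 0, 0],
    [-45, 3, 0, 0, 0],
    [-35, 2, 0, 0, 0],
    [-20, 1.5, 0, 0, 0],
    [-8, 0.5, 0, 0, 0]
  ]
}}

```text
t: 6.45
eef_pos: [611.8, 250.0, 147.8]
tcp_rot: [-0.707, 0.708, 0.0, -0.0]
contact_force: [-0.1, -0.3, -1.6]
opening: 15.9
```

>>> {"api": "drive_tool", "payload": {
  "motion": [
    [0, 0, 0, 0, 0],
    [0, 0, 0, 0, 0]
  ]
}}

```text
t: 6.7
eef_pos: [612.2, 248.1, 147.9]
tcp_rot: [-0.706, 0.709, 0.0, -0.0]
contact_force: [0.7, -0.1, -1.9]
opening: 15.8
```

```bash
python3 go.py 612 249.5 90 1.568; python3 look.py over 160,250 150,260
python3 - <<'E'
from m import *
for n in("top","scene"):
    W=np.load(n+"_W.npy");I=np.load(n+"_I.npy");H=cv2.cvtColor(I,cv2.COLOR_BGR2HSV)
    z=W[...,2]; near=(np.hypot(W[...,0]-612,W[...,1]-250)<90)
    blue=(H[...,0]>100)&(H[...,0]<125)&(H[...,1]>150)&near&(z>100)&(z<160)
    rep(n,"blue",blue,W); P=W[blue]
    print(np.linalg.lstsq(np.c_[P[:,:2]-[612,250],np.ones(len(P))],P[:,2],rcond=None)[0].round(4), "bounds",P.min(0).round(1),P.max(0).round(1))
    rep(n,"boxtop",(H[...,1]<60)&near&(abs(z-55)<4),W); rep(n,"rim",(H[...,1]<60)&near&(abs(z-36)<5),W)
E
```

```text
t 6.7 pos [612.2 248.1 147.9] yawx -1.575 tilt -1.0 q [ 0.35  0.4   1.85 -0.    0.9   1.92] F [ 0.7 -0.1 -1.9] open 15.8 
d tool [-1.4  0.2 57.9] turn -0.001
top blue 0Traceback (most recent call last):
  File "<stdin>", line 7, in <module>
    return umr_minimum(a, axis, None, out, keepdims, initial, where)
ValueError: zero-size array to reduction operation minimum which has no identity
```

View pics/over.png

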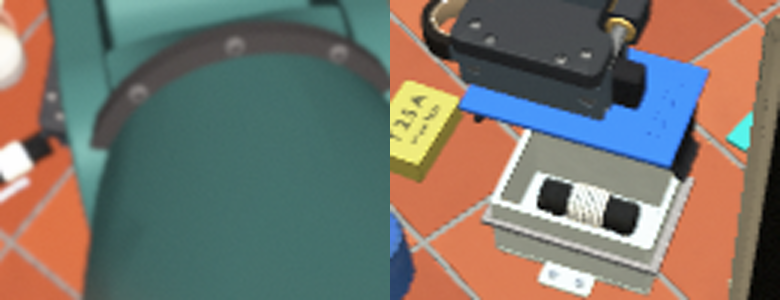

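The top view is hidden by the arm. The scene view shows the plate square above the open box, so I measure there.

```bash
cat > mb.py <<'E'
from m import *
n="scene"
W=np.load(n+"_W.npy");I=np.load(n+"_I.npy");H=cv2.cvtColor(I,cv2.COLOR_BGR2HSV)
z=W[...,2]; near=(np.hypot(W[...,0]-612,W[...,1]-250)<90)
blue=(H[...,0]>100)&(H[...,0]<125)&(H[...,1]>150)&near&(z>60)&(z<160)
P=W[blue]; c,*_=np.linalg.lstsq(np.c_[P[:,:2]-[612,250],np.ones(len(P))],P[:,2],rcond=None)
print("plane",c.round(4)); zm=np.median(z[blue])
rep(n,"plate",blue&(abs(z-zm)<4),W)
rep(n,"boxtop",(H[...,1]<60)&near&(abs(z-55)<4),W); rep(n,"rim",(H[...,1]<60)&near&(abs(z-36)<5),W)
m=(blue&(abs(z-zm)<4));Q=W[m]
for nm,ax,s in(("x+",0,1),("x-",0,-1),("y+",1,1),("y-",1,-1)):
    o=1-ax; k=np.round(Q[:,o]/4); e=np.array([[kk*4,(s*np.sort(s*Q[k==kk,ax])[-1])] for kk in np.unique(k)]); print(nm,"edge",np.sort(e[:,1]).round(1)[::3])
E
python3 mb.py
```

```text
plane [-1.900000e-03 -9.100000e-03  1.450731e+02]
scene plate 1191 med [580.4 270.6 145. ] z5-95 [143.1 146.8] [613.6 250. ] [ 75.3 125.8] -0.008
scene boxtop 288 med [613.5 281.3  54.7] z5-95 [51.6 56.9] [612.2 255.2] [ 61.7 105. ] -0.016
scene rim 812 med [607.5 257.1  37.4] z5-95 [32.2 40.5] [612.1 251.8] [ 75.7 115.9] -0.002
x+ edge [578.6 579.8 582.4 594.5 597.6 675.1 676.2]
x- edge [550.8 551.2 551.3 551.6 551.8 552.2 558.1]
y+ edge [284.4 284.7 285.7 285.8 286.  286.  286.1 286.3 286.5 286.9 287.2]
y- edge [212.5 213.5 214.  214.4 216.6 268.8 268.8 269.3 269.6 269.7 270.2]
```

>>> {"api": "drive_tool", "payload": {
  "motion": [
    [-1.7, 1, 10, 0, 0],
    [0, 0, 18, 0, 0],
    [0, 0, 14, 0, 0],
    [0, 0, 8, 0, 0],
    [0, 0, 2, 0, 0],
    [0, 0, 0, 0, 0],
    [0, 0, 0, 0, 0]
  ]
}}

```text
t: 7.68
eef_pos: [611.4, 250.9, 96.4]
tcp_rot: [-0.706, 0.708, -0.0, 0.0]
contact_force: [0.2, -0.9, -1.4]
opening: 15.5
```

```bash
python3 go.py 611.2 249.8 90 1.568; python3 look.py near 160,250 150,260; python3 mb.py
```

```text
t 7.675 pos [611.4 250.9  96.4] yawx -1.574 tilt -1.0 q [0.35 0.47 1.86 0.   0.81 1.93] F [ 0.2 -0.9 -1.4] open 15.5 
d tool [1.1 0.2 6.4] turn -0.0
plane [ 7.00000e-04 -1.54000e-02  9.38318e+01]
scene plate 999 med [576.3 271.2  93.4] z5-95 [91.2 95.4] [612.1 252.3] [ 74.9 124.8] -0.014
scene boxtop 240 med [600.4 282.6  54.6] z5-95 [51.4 57. ] [609.3 273.3] [ 42.8 132.2] 0.198
scene rim 459 med [608.1 283.2  37.1] z5-95 [32.4 40.1] [612.  254.2] [ 72.  115.7] -0.011
x+ edge [565.9 578.7 582.  592.3 593.3 597.1 674.9]
x- edge [549.9 550.3 550.4 551.1 551.3 551.7 552.5]
y+ edge [266.6 287.9 288.1 288.4 288.6 288.6 288.8 289.  289.1 289.2 289.4]
y- edge [215.3 216.4 216.8 217.1 266.6 277.1 277.5 277.9 278.2 278.5 278.8]
```

View pics/near.png

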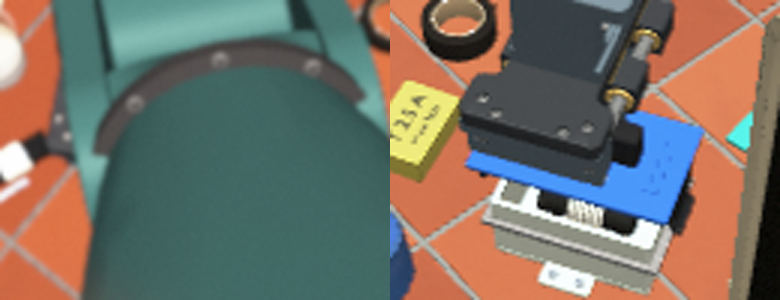

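Plate centre and box centre now agree within 0.5 mm in the scene view. I go down gently from here.

>>> {"api": "drive_tool", "payload": {
  "motion": [
    [0, 0, 5, 0, 0],
    [0, 0, 6, 0, 0],
    [0, 0, 4, 0, 0],
    [0, 0, 2, 0, 0],
    [0, 0, 2, 0, 0],
    [0, 0, 0, 0, 0]
  ]
}}

```text
t: 8.52
eef_pos: [611.0, 250.7, 76.8]
tcp_rot: [-0.706, 0.708, 0.0, -0.0]
contact_force: [-1.1, -0.1, -2.0]
opening: 15.6
```

```bash
python3 go.py 611.4 250.9 62.9 1.568
```

```text
t 8.525 pos [611.  250.7  76.8] yawx -1.574 tilt -1.0 q [0.35 0.5  1.86 0.   0.78 1.93] F [-1.1 -0.1 -2. ] open 15.6 
d tool [-0.2 -0.4 13.9] turn -0.0
```

>>> {"api": "drive_tool", "payload": {
  "motion": [
    [0, 0, 1.5, 0, 0],
    [0, 0, 1.5, 0, 0],
    [0, 0, 1, 0, 0],
    [0, 0, 0, 0, 0]
  ],
  "squeeze": 60
}}

```text
t: 9.02
eef_pos: [611.4, 250.9, 73.3]
tcp_rot: [-0.706, 0.708, -0.0, 0.0]
contact_force: [-1.2, -0.3, 5.5]
opening: 15.6
```

>>> {"api": "drive_tool", "payload": {
  "motion": [
    [0, 0, 1, 0, 0],
    [0, 0, 1.5, 0, 0],
    [0, 0, 1.5, 0, 0],
    [0, 0, 0, 0, 0]
  ]
}}

```text
t: 9.52
eef_pos: [611.1, 250.9, 69.0]
tcp_rot: [-0.706, 0.708, 0.0, 0.0]
contact_force: [-1.7, 1.2, 2.3]
opening: 16.0
```

>>> {"api": "drive_tool", "payload": {
  "motion": [
    [0, 0, 1.5, 0, 0],
    [0, 0, 1.5, 0, 0],
    [0, 0, 1.5, 0, 0],
    [0, 0, 0, 0, 0]
  ]
}}

```text
t: 10.02
eef_pos: [610.9, 250.6, 64.0]
tcp_rot: [-0.706, 0.708, 0.0, -0.0]
contact_force: [1.0, -0.4, -2.5]
opening: 15.6
```

>>> {"api": "drive_tool", "payload": {
  "motion": [
    [0, 0, 1, 0, 0],
    [0, 0, 0.5, 0, 0],
    [0, 0, 0, 0, 0]
  ]
}}

```text
t: 10.4
eef_pos: [611.2, 250.8, 63.1]
tcp_rot: [-0.706, 0.708, -0.0, 0.0]
contact_force: [-0.9, -1.6, 2.0]
opening: 15.5
```

>>> {"api": "drive_tool", "payload": {
  "motion": [
    [0, 0, 0.7, 0, 0],
    [0, 0, 0, 0, 0]
  ]
}}

```text
t: 10.65
eef_pos: [611.2, 250.7, 63.0]
tcp_rot: [-0.706, 0.708, -0.0, -0.0]
contact_force: [-6.0, -3.4, 11.9]
opening: 16.0
```

The cover bottoms at TCP z=63.0, where I expected 62.9. I press slightly more, back off, and check.

>>> {"api": "drive_tool", "payload": {
  "motion": [
    [0, 0, 0.7, 0, 0],
    [0, 0, 0, 0, 0],
    [0, 0, -0.7, 0, 0],
    [0, 0, -0.6, 0, 0],
    [0, 0, 0, 0, 0]
  ]
}}

```text
t: 11.28
eef_pos: [611.2, 250.8, 63.0]
tcp_rot: [-0.706, 0.708, -0.0, 0.0]
contact_force: [-2.3, -3.1, 6.0]
opening: 15.9
```

```bash
python3 go.py 611.4 250.9 62.9 1.568; python3 look.py home 160,250 150,260; python3 mb.py
```

```text
t 11.275 pos [611.2 250.8  63. ] yawx -1.574 tilt -1.0 q [ 0.35  0.52  1.86 -0.    0.76  1.93] F [-2.3 -3.1  6. ] open 15.9 
d tool [-0.1 -0.2  0.1] turn -0.0
plane [-4.95000e-02  1.59000e-01  5.98029e+01]
scene plate 454 med [571.6 264.2  60.9] z5-95 [60.1 62.4] [611.1 252.9] [ 72.9 122.9] -0.005
scene boxtop 6 med [591.4 285.8  51.3] z5-95 [51.2 53. ] [583.  277.9] [15.6 78.8] 0.404
scene rim 264 med [606.1 286.2  37.8] z5-95 [34.4 40.4] [606.6 282.7] [ 35.7 123.6] 0.214
x+ edge [577.9 578.3 584.  590.  591.4 593.2 672.7]
x- edge [549.8 550.8 551.7 552.3 552.9 553.7 556.2]
y+ edge [274.3 284.7 285.6 286.6 287.4 287.9 288.3 288.5 288.8 288.9 289.2]
y- edge [216.6 217.8 218.5 219.2 280.4 281.1 281.5 281.9 282.6 282.9 285.7]
```

View pics/home.png

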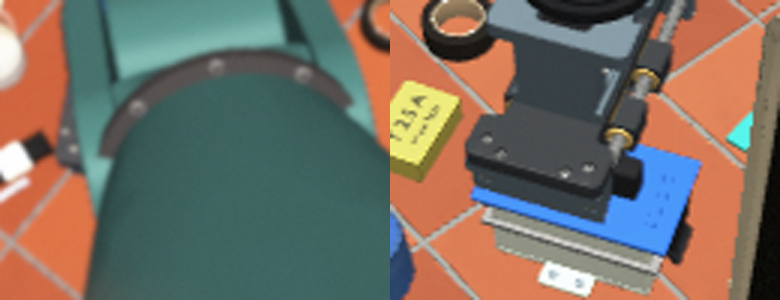

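Home: the plate is at about z=60. I release and retreat upward.

>>> {"api": "drive_tool", "payload": {
  "motion": [
    [0, 0, 0, 0, 0.7],
    [0, 0, 0, 0, 0.7],
    [0, 0, 0, 0, 0.7],
    [0, 0, 0, 0, 0.7],
    [0, 0, 0, 0, 0.7],
    [0, 0, 0, 0, 0.7],
    [0, 0, 0, 0, 0.7],
    [0, 0, 0, 0, 0.7]
  ]
}}

```text
t: 12.38
eef_pos: [611.1, 250.8, 62.8]
tcp_rot: [-0.706, 0.708, 0.0, -0.0]
contact_force: [-0.3, 0.6, 0.3]
opening: 63.7
```

>>> {"api": "drive_tool", "payload": {
  "motion": [
    [0, 0, -10, 0, 0.7],
    [0, 0, -25, 0, 0.7],
    [0, 0, -40, 0, 0.7],
    [0, 0, -40, 0, 0.7],
    [20, 0, -20, 0, 0.7],
    [40, 0, 0, 0, 0.7],
    [50, 0, 0, 0, 0.7],
    [50, 0, 0, 0, 0.7]
  ]
}}

```text
t: 13.38
eef_pos: [609.9, 88.5, 197.7]
tcp_rot: [-0.706, 0.708, 0.0, -0.0]
contact_force: [0.7, -0.2, 0.3]
opening: 63.6
```

>>> {"api": "drive_tool", "payload": {
  "motion": [
    [50, 0, 0, 0, 0.7],
    [40, 0, 0, 0, 0.7],
    [20, 0, 0, 0, 0.7],
    [0, 0, 0, 0, 0.7],
    [0, 0, 0, 0, 0.7]
  ]
}}

```text
t: 14.0
eef_pos: [610.1, -18.6, 197.7]
tcp_rot: [-0.706, 0.708, 0.0, -0.0]
contact_force: [0.7, -0.4, -0.3]
opening: 64.2
```

```bash
sed -i 's/(z>60)&(z<160)/(z>52)\&(z<160)/; s/^n="scene"/import sys\nn=sys.argv[1]/' mb.py; python3 go.py 611.4 250.9 62.9 1.568; python3 look.py done 160,250 150,260; python3 mb.py scene; python3 mb.py top
```

```text
t 14.0 pos [610.1 -18.6 197.7] yawx -1.574 tilt -1.0 q [-0.07  0.26  1.93  0.    0.95  1.5 ] F [ 0.7 -0.4 -0.3] open 64.2 
d tool [-269.5   -0.5  134.9] turn -0.0
plane [ 3.00000e-04 -8.50000e-03  6.03971e+01]
scene plate 1664 med [607.5 263.1  60.1] z5-95 [57.9 62.2] [612.4 252. ] [ 75.1 125.6] -0.008
scene boxtop 8 med [556.  285.2  51.8] z5-95 [51.1 55.3] [582.8 284.1] [29.4 82.4] 0.372
scene rim 260 med [608.2 286.4  38. ] z5-95 [34.  40.5] [606.7 282.7] [ 33.2 123.8] 0.21
x+ edge [672.5 673.1 673.5 674.  674.3 674.7 675.2]
x- edge [549.8 550.1 550.4 551.1 551.5 551.9 556.5]
y+ edge [268.1 287.3 287.6 287.8 288.3 288.5 288.6 288.8 288.9 289.  289.3]
y- edge [214.3 215.3 215.6 216.1 216.4 216.6 216.9 217.1 217.6 218.  218.6]
plane [ 4.70000e-03 -8.60000e-03  6.04262e+01]
top plate 1446 med [611.2 249.6  59.6] z5-95 [57.2 61.9] [614.3 249.5] [ 70.4 123.1] -0.012
top boxtop 0
top rim 22 med [620.  210.9  37.7] z5-95 [35.5 39.2] [620.8 210.9] [ 1.3 95.7] -0.004
x+ edge [672.8 673.4 673.9 674.3 675.  675.2]
x- edge [552.7 553.  553.7 553.8 554.3 555.1]
y+ edge [275.6 282.6 282.7 283.  283.3 283.4 283.7 283.9 284.1 284.3 284.6]
y- edge [214.1 214.4 214.5 215.  215.1 215.2 215.4 215.8 216.  216.2 224.8]
```

View pics/done.png

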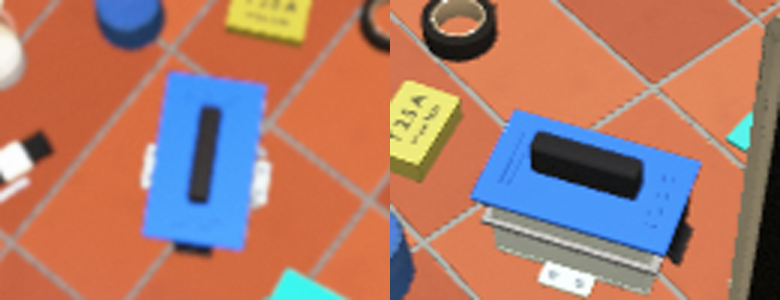

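Both views show the cover level, with its top face at z≈60 mm, which is home. It is centred within about 1.5 mm, and the bystanders have not moved.

```bash
python3 -c "
from station import env
print(env.job_done())"
```

```text
the job is handed in; nothing more can be done
None
```

The blue cover is on the box, pressed home and released, and the job is handed in. It took about 14 s of the 48 s allowed.

- **Pressing:** I carried the cover by its handle bar, lined it up over the box using the scene camera, and pushed it down while still gripping it. The measured upward force was about 7 N as the hooks rode over the rim. It then fell away and rose to about 12 N when the cover bottomed at TCP z = 63.0 mm; I expected 62.9.
- **Final position:** With the arm clear, both cameras put the plate's top face at z ≈ 60 mm, where 60 is home. The plate is level within about 0.01 rad, its direction is within about 0.01 rad of the box's, and its centre is within about 1.5 mm of the box's centre.
- **Not measured directly:** I could not see the clip angles, so I take the snap-in from the force drop and the height. I did not tug the cover to test it.
- **Disagreements:** The two cameras differ by 2–4 mm in absolute position, so I compared cover and box within each view. The one tilted plane fit, taken while the cover was still gripped, came from my height cut-off; the fit after release was level.
- **Bystanders:** I never touched any of them. Those visible in the last close-up looked unmoved, though I did not re-measure them.

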